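Index the cast stand on to its next notch

TASK

The plaster cast stands on a small indexing table that is locked by a sprung plunger. With a fingertip press the black plunger cap down, turn the table one notch counter-clockwise (seen from above) and let the plunger spring fully up into that next notch, so that the table is locked again. Turn it neither backwards nor past that notch; do not grip or lift anything, and leave the cast sitting where it is on the table and the things around undisturbed.

Things in the scene. Friction and masses are not known exactly. Their poses are not given: they have to be found in the camera images.
- index_base: fixed base of the indexing stand on the worktop: grey round foot 132 mm across and 10 mm high, above it a steel index plate 122 mm across (z 30 to 38 mm) with six open notches, 11.5 mm wide and 60 degrees apart, in its rim. Origin: centre of the foot's underside, on the vertical turning axis; +x points from the axis to the notch in which the plunger sits at the start, z up
- index_table (a joint): turning angle of the aluminium table (disc 104 mm across, top face 50 mm above the worktop, with a short arm that carries the plunger): 0 in the first notch, grows counter-clockwise seen from above; the next notch is at 1.047 rad. It turns easily (about 0.5 N at the plunger) and stays where it is left. While the plunger is up it is locked, with about 0.015 rad of play either way
- table_centre (a point): centre of the table's top face, on the turning axis, 50 mm above the worktop; turns with the table
- index_plunger (a joint): how far the plunger is pressed down, m: 0 fully up, 0.013 at its bottom stop. The spring pushes up with 2.1 N at 0 and 4.6 N at the bottom. Its cross pin (10 mm thick) leaves the notch at about 0.009; between notches a released plunger stays about 0.009 down, rubbing under the plate, and springs up by itself when the table is within about 2 mm (0.03 rad) of a notch
- plunger_cap (a point): centre of the flat top of the plunger's black round cap (26 mm across, 8 mm thick), 70 mm from the turning axis; 76 mm above the worktop when up, 63 mm when pressed; turns with the table. The table can be turned by the friction of a fingertip that presses on the cap
- first_notch (a point): fixed point where the cap's top centre is at the start (plunger up in the first notch)
- next_notch (a point): fixed point where the cap's top centre will be with the plunger up in the next notch: 60 degrees counter-clockwise of first_notch about the turning axis, 70 mm from the axis
- cast: the cream plaster dental cast, 59 x 72 x 27 mm, loose on the middle of the table and riding on it (reaches up to 77 mm above the worktop); origin at the centre of its underside
- wax_jar: bystander: small jar with a dark red lid, 44 mm across, 50 mm high, left of the stand; origin at the centre of its underside
- oil_bottle: bystander: small brown bottle with a black cap, 38 mm across, 68 mm high, right of the stand; origin at the centre of its underside
- spare_cast: bystander: a second, white plaster cast, 60 x 73 x 28 mm, on the worktop farther right; origin at the centre of its underside
- tape_roll: bystander: roll of masking tape, 96 mm across, 25 mm high, at the far right; origin at the centre of its underside

How it is judged:
By the outcome, as a careful person would: the job done as asked, in the order asked, and still so for the second after the job is handed in, with the robot touching nothing.
It also fails if it takes over 40 s, if anything falls off the work surface, if the arm or the gripper's body presses on something with over 40 N, if the wrist force passes 120 N, or if a joint passes its speed limit or range.

ROBOT

A 6-joint arm with a two-finger parallel gripper is mounted at the origin on a cart in front of the work surface, level with it; the furniture and walls round the work are solid. World frame = base frame: x ahead of the robot, y to its left, z up, the work surface at z = 0. Lengths are in m, angles in rad, forces in N, time in s.
With the tool pointing down it reaches from about 0.35 to 0.925 m from the base axis. Payload 6.4 kg.
Tool frame: the origin (TCP) lies at the very end of the fingers, on their centre line; the grasp point (between the pads) lies 19 mm behind it; z points along the fingers, y is the line along which they close (so a half turn about z gives the same grasp; the last joint's range is limited). The gripper opens to 85 mm and grips with 20 to 120 N. Pads are 22 mm wide; open, the fingers measure 114 mm over their backs; the gripper's body (76 mm by 85 mm) begins 54 mm behind the grasp point. The pads swing forward as they close: fully open they stand 13 mm farther back than shut.
Start: joints at [-1.435, 0.245, 1.558, -0, 1.339, -0.174], TCP at [0.198, -0.619, 0.231] pointing down, gripper open.
Joint ranges: [-3.13, 3.13], [-1.02, 2.26], [0.13, 2.54], [-0.95, 4.09], [0.21, 2.88], [-2.74, 2.74]. Speed limits (rad/s): [2.57, 2.57, 3.14, 3.14, 3.14, 3.14].

INTERFACE

Orientations are given as a unit quaternion [x, y, z, w].
In Python, from plant import bot gives the robot as it stands.
- The arm moves only by the tool jog_arm, never from a script. Its argument "deltas" is a list of rows, each a list of 7 numbers: the shift along the tool's x, y, z in cm, then the turn, a rotation vector about the tool's x, y, z in degrees, then the closure, from 0 (fully open) to 1 (shut). In form: [[tx, ty, tz, wx, wy, wz, jaw], ...]. A call has 1 to 20 rows; each row shifts and turns the commanded pose from where the row before left it, along the tool's axes as they then stand; what a row does not reach is not made up. A row lasts 1/12 s, in which the tool goes at most 41.7 mm and 7.16 degrees, less where a joint would pass 70% of its speed; a pose out of reach is approached as far as the arm can. A call is refused whole if a number of a shift passes 4.17 or a number of a turn 7.16, either way. A call with a gripper value outside its range is refused whole. The fingers move at their own pace and stop on an object; "force" is the grip in N (left out, the last holds). Time passes only in rows, so rows that do not move let the fingers close. It gives the time, the measured TCP pose, the force, the opening and the grip force at its end, in the units of the state.
- bot.observe(): the state, without advancing time (a new reading comes with each control period).
- bot.camera(name): name is "side" or "top" or "wrist"; returns the picture (400x640x3 uint8, blue, green, red); there is no depth.
- bot.camera_model(name): a dict with "camera_matrix" (3x3 intrinsics, pixels), "position" and "attitude" of the camera in the world. Camera axes: x right, y down, z forward; pixel columns grow to the right and rows downward; lengths in m; the calibration is good to about 2 mm. A picture is of the moment at which its call begins: read the wrist's pose just before it. camera_model takes no time and is no camera call; for the wrist camera it gives the pose at the moment of the call.
- bot.finish_job(): hands the job in; it is judged then, once.
The state is a dict: "clock": time; "joints": joint angles; "joint_velocities": joint speeds; "tau": joint torques, N m; "tool_pos": TCP position; "tool_rot": TCP orientation; "wrist_force": force on the tool from outside, world axes, zero at the start; "ft_torque": the same for the moment, N m; "gripper_width": opening from 0.0 (shut) to 1.0 (fully open); "grip_force": force on a finger pad.
Only numpy, scipy, OpenCV 4.12 (cv2) and the standard library are available. Lean on these libraries where they do the work, as an engineer would, in place of code of your own. Each camera call takes 0.05 s, during which the arm holds its last target. There are 200 camera calls.

## Working session

There is one attempt and no reset: what is moved stays moved. The work goes in short steps, Python scripts to look and compute and a tool call to move; the robot and the scene stay as the last step left them, time stands still between calls to the robot, and variables do not carry over. Pictures are saved under pics/ and viewed, at most 10 in all, crops included, and the job is handed in when it is done.

Besides the shell and the picture viewer there is one more tool, called after ">>>" as a command line: name --pt "numbers of a row" for each row, then --argument value for the rest. jog_arm: Moves the arm, as the interface text tells. Its arguments: {"type":"object","properties":{"deltas":{"type":"array","items":{"type":"array","items":{"type":"number"}}},"force":{"type":"number"}},"required":["deltas"]}

```bash
mkdir -p pics; python3 - <<'E'
from plant import bot
import cv2
for n in("top","side"):
    cv2.imwrite(f"pics/{n}0.png",bot.camera(n)); m=bot.camera_model(n); print(n,m)
o=bot.observe();print({k:o[k] for k in("clock","tool_pos","tool_rot","wrist_force","gripper_width")})
E
```

```text
top {'camera_matrix': array([[380.03897941,   0.        , 317.5709687 ],
       [  0.        , 380.03897941, 196.72614636],
       [  0.        ,   0.        ,   1.        ]]), 'position': array([0.31667228, 0.01134273, 1.12275339]), 'attitude': array([-0.70184524,  0.70938471, -0.05604569,  0.03233382])}
side {'camera_matrix': array([[474.18004292,   0.        , 313.78534717],
       [  0.        , 474.18004292, 200.19606072],
       [  0.        ,   0.        ,   1.        ]]), 'position': array([-0.14318077,  1.18230381,  0.61478402]), 'attitude': array([-0.19335622,  0.80936386, -0.53992279,  0.12659735])}
{'clock': 0.1, 'tool_pos': array([ 0.19811224, -0.61854983,  0.23029382]), 'tool_rot': array([ 9.88027285e-01,  1.54276814e-01,  1.06490636e-05, -8.65452755e-04]), 'wrist_force': array([-1.20562904, -0.79669617,  0.27970342]), 'gripper_width': 1.0006987140160812}
```

View pics/top0.png

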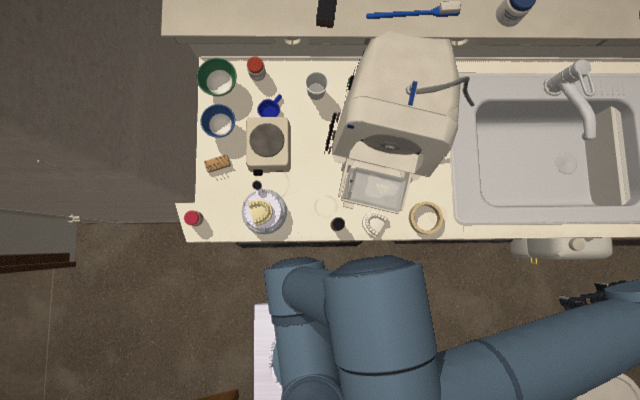

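View pics/side0.png

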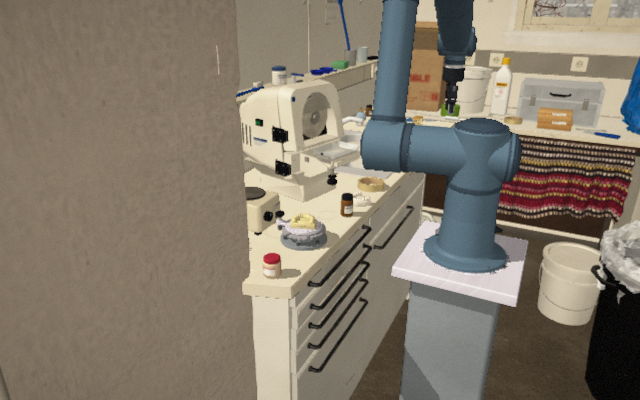

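The top view shows the stand at about (264,212), with a black cap at about (257,185). A box-shaped device stands close behind it. I'll zoom in.

```bash
cat > h.py <<'E'
import numpy as np, cv2
from scipy.spatial.transform import Rotation as R
from plant import bot
def ray(m,u,v,z):
    K=m["camera_matrix"];d=R.from_quat(m["attitude"]).as_matrix()@np.linalg.solve(K,[u,v,1.])
    p=np.array(m["position"]);return p+d*(z-p[2])/d[2]
def proj(m,P):
    q=R.from_quat(m["attitude"]).as_matrix().T@(np.array(P)-m["position"]);q=m["camera_matrix"]@q;return q[:2]/q[2]
E
python3 - <<'E'
from h import *
a=cv2.imread("pics/top0.png")[150:250,180:300]; b=cv2.imread("pics/side0.png")[180:280,240:360]
a=cv2.resize(a,None,fx=6,fy=6,interpolation=2)[:600]
cv2.imwrite("pics/c1.png",a);cv2.imwrite("pics/c2.png",cv2.resize(b,None,fx=6,fy=6,interpolation=2))
m=bot.camera_model("top")
for u,v,z in((264,212,.05),(257,185,.076),(257,172,.1)):print(ray(m,u,v,z))
E
```

```text
[0.4093116  0.12607678 0.05      ]
[0.48236836 0.14299267 0.076     ]
[0.51437469 0.14022771 0.1       ]
```

View pics/c1.png

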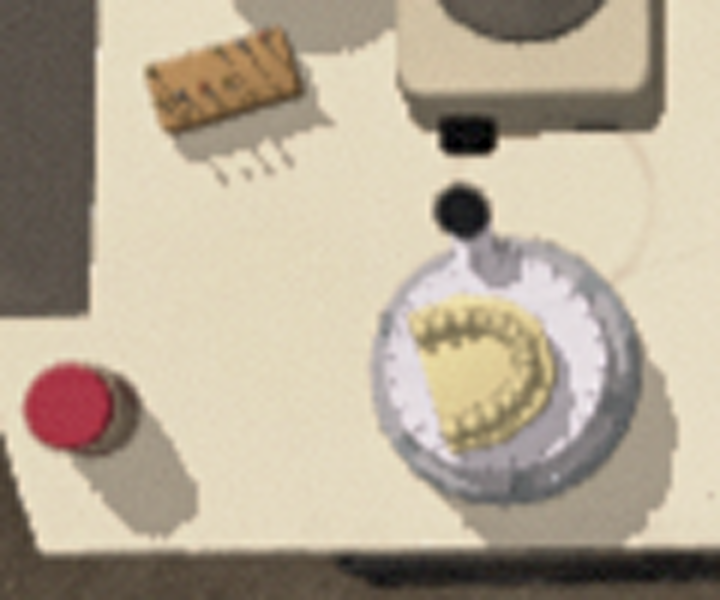

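View pics/c2.png

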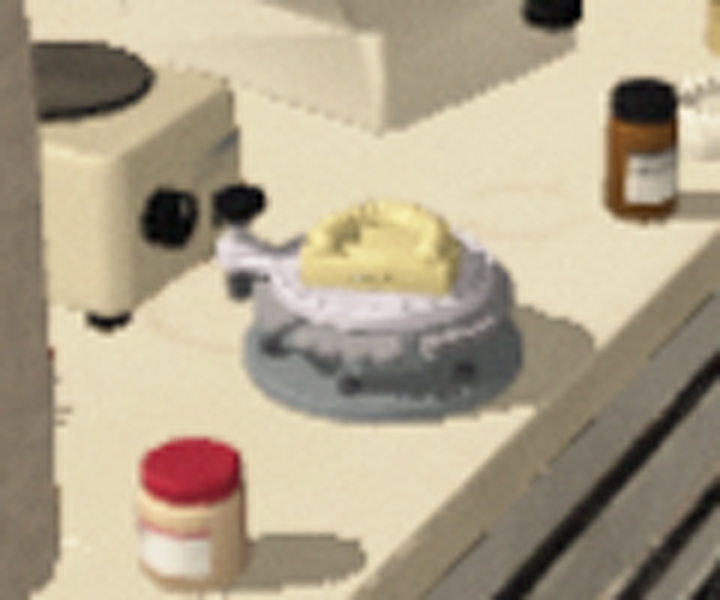

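```bash
python3 - <<'E'
from h import *
mt,ms=bot.camera_model("top"),bot.camera_model("side")
def P(m):return m["camera_matrix"]@np.c_[R.from_quat(m["attitude"]).as_matrix().T,-R.from_quat(m["attitude"]).as_matrix().T@m["position"]]
def tri(a,b):
    h=cv2.triangulatePoints(P(mt),P(ms),np.array(a,float),np.array(b,float)).ravel();return (h[:3]/h[3]).round(4)
t=lambda x,y:(180+x/6,150+y/6); s=lambda x,y:(240+x/6,180+y/6)
print("cap tri",tri(t(463,210),s(240,203)))
print("boxcorner",tri(t(403,88),s(115,155)),"knob",tri(t(468,140),s(175,218)))
print("foot",ray(mt,*t(507,371),.01),"cap",ray(mt,*t(463,210),.076),"castback table",ray(mt,*t(497,360),.05))
print("side cap",ray(ms,*s(240,203),.076),"side foot",ray(ms,*s(383,350),.01))
print("machine front",ray(mt,370,150,.2),ray(mt,420,170,.2),"tray",ray(mt,375,213,.08))
print(bot.camera_model("wrist")["position"], R.from_quat(bot.observe()["tool_rot"]).as_matrix().round(3))
E
```

```text
cap tri [0.4834 0.1434 0.0686]
boxcorner [0.5359 0.1679 0.0921] knob [0.5195 0.1432 0.0533]
foot [0.41324023 0.12890099 0.01      ] cap [0.48236487 0.14253257 0.076     ] castback table [0.41500212 0.12938122 0.05      ]
side cap [0.47484815 0.15749173 0.076     ] side foot [0.40769238 0.14443945 0.01      ]
machine front [ 0.54910339 -0.15298396  0.2       ] [ 0.49751227 -0.27674253  0.2       ] tray [ 0.40090649 -0.18289083  0.08      ]
[ 0.2728793  -0.59554045  0.37251157] [[ 0.952  0.305 -0.   ]
 [ 0.305 -0.952  0.002]
 [ 0.    -0.002 -1.   ]]
```

>>> jog_arm --pt "1.95 -2.76 0 0 0 0 1" --pt "1.95 -2.76 0 0 0 0 1" --pt "1.95 -2.76 0 0 0 0 1" --pt "1.95 -2.76 0 0 0 0 1" --pt "1.95 -2.76 0 0 0 0 1" --pt "1.95 -2.76 0 0 0 0 1" --pt "1.95 -2.76 0 0 0 0 1" --pt "1.95 -2.76 0 0 0 0 1" --pt "1.95 -2.76 0 0 0 0 1" --pt "1.95 -2.76 0 0 0 0 1" --pt "1.95 -2.76 0 0 0 0 1" --pt "1.95 -2.76 0 0 0 0 1" --pt "1.95 -2.76 0 0 0 0 1" --force 40

```text
clock: 1.18
tool_pos: [0.3301, -0.1984, 0.231]
tool_rot: [0.988, 0.154, -0.0, -0.0]
wrist_force: [1.4, -0.2, -0.3]
gripper_width: -0.001
grip_force: 0.0
```

>>> jog_arm --pt "1.33 -3.07 0 0 0 0 1" --pt "1.33 -3.07 0 0 0 0 1" --pt "1.33 -3.07 0 0 0 0 1" --pt "1.33 -3.07 0 0 0 0 1" --pt "1.33 -3.07 0 0 0 0 1" --pt "1.33 -3.07 0 0 0 0 1" --pt "1.33 -3.07 0 0 0 0 1" --pt "1.33 -3.07 0 0 0 0 1" --pt "1.33 -3.07 0 0 0 0 1" --pt "0 0 0 0 0 0 1" --pt "0 0 0 0 0 0 1"

```text
clock: 2.1
tool_pos: [0.3594, 0.101, 0.2309]
tool_rot: [0.988, 0.157, -0.001, 0.0]
wrist_force: [0.3, -0.6, -0.0]
gripper_width: -0.001
grip_force: 0.0
```

```bash
python3 - <<'E'
from h import *
m=bot.camera_model("wrist");cv2.imwrite("pics/w1.png",bot.camera("wrist"))
for n,p in dict(foot=(.4132,.1289,.01),cap=(.4824,.1425,.076)).items():print(n,proj(m,p))
np.save("mw.npy",m,allow_pickle=True)
print(m["position"])
E
```

```text
foot [305.68141885 113.00539917]
cap [313.30611538  25.28133975]
[0.43420007 0.12461445 0.37300405]
```

View pics/w1.png

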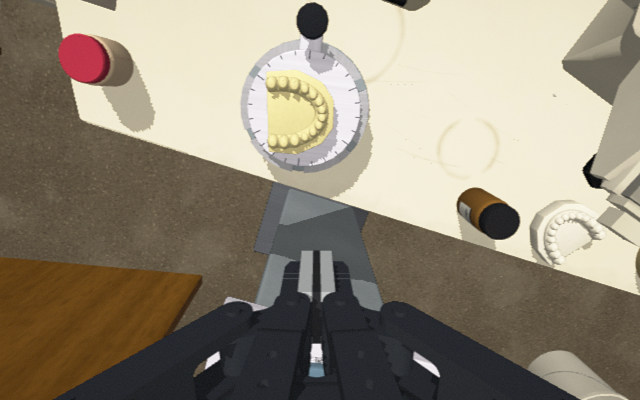

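The cap is at (312.5,20.5). The foot spans columns 241 to 370 with its bottom edge at row 172, which puts its centre at about (305.5,107.5).

```bash
python3 - <<'E'
from h import *
m=np.load("mw.npy",allow_pickle=True).item()
im=cv2.imread("pics/w1.png");g=im.max(2)
n,l,s,c=cv2.connectedComponentsWithStats((g[0:48,290:335]<60).astype(np.uint8));print(s,c)
print(m["camera_matrix"][0,0]*.132/.363)
print("cap",ray(m,312.5,20.5,.076),"foot",ray(m,305.5,107.5,.01),"table",ray(m,305.5,103,.05))
E
```

```text
[[   0    0   45   48 1302]
 [   7    3   31   36  858]] [[22.07142857 25.42780338]
 [21.89160839 20.57459207]]
124.05034027817128
cap [0.48540513 0.1441332  0.076     ] foot [0.41835826 0.13072417 0.01      ] table [0.42386533 0.13123816 0.05      ]
```

>>> jog_arm --pt "2.21 -0.025 0 0 0 0 1" --pt "2.21 -0.025 0 0 0 0 1" --pt "2.21 -0.025 0 0 0 0 1" --pt "2.21 -0.025 0 0 0 0 1" --pt "2.21 -0.025 0 0 0 0 1" --pt "2.21 -0.025 0 0 0 0 1" --pt "0 0 2.5 0 0 0 1" --pt "0 0 2.5 0 0 0 1" --pt "0 0 2.5 0 0 0 1" --pt "0 0 2.5 0 0 0 1" --pt "0 0 2.5 0 0 0 1" --pt "0 0 1.5 0 0 0 1" --pt "0 0 0 0 0 0 1" --pt "0 0 0 0 0 0 1"

```text
clock: 3.32
tool_pos: [0.4856, 0.1399, 0.0908]
tool_rot: [0.988, 0.153, -0.001, -0.0]
wrist_force: [-0.2, -0.4, 0.0]
gripper_width: -0.001
grip_force: 0.0
```

```bash
python3 - <<'E'
from h import *
o=bot.observe();print(o["tool_pos"],o["wrist_force"])
w=bot.camera("wrist");t=bot.camera("side")
cv2.imwrite("pics/w2.png",np.vstack([w[:, 120:520],]) if 0 else np.hstack([w[120:400,200:440],cv2.resize(t[190:260,250:350],None,fx=4,fy=4)]))
m=bot.camera_model("wrist");print(proj(m,o["tool_pos"])-[200,120])
E
```

```text
[0.48555661 0.13989615 0.09080713] [-0.20073854 -0.37917348  0.04512228]
[114.82626015 151.49468646]
```

View pics/w2.png

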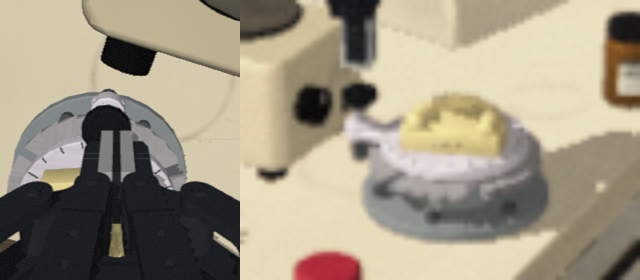

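```bash
python3 - <<'E'
from h import *
m=bot.camera_model("wrist");c=[200,120]
for p in((.485,.1435,.076),(.4856,.1399,.076),(.49,.1435,.076)):print(proj(m,p)-c)
print(ray(m,307,252,.076))
w=cv2.imread("pics/w2.png")[90:165,70:150];cv2.imwrite("pics/w2c.png",cv2.resize(w,None,fx=6,fy=6,interpolation=2))
E
```

```text
[107.88936655 136.33637877]
[114.91154587 137.25330468]
[110.80112069 127.87055737]
[0.48720117 0.14466215 0.076     ]
```

View pics/w2c.png

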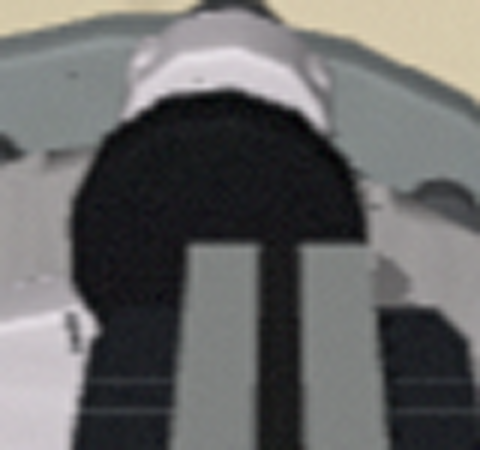

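>>> jog_arm --pt "0.35 -0.36 0 0 0 0 1" --pt "0 0 0.5 0 0 0 1" --pt "0 0 0.5 0 0 0 1" --pt "0 0 0.3 0 0 0 1" --pt "0 0 0.3 0 0 0 1" --pt "0 0 0.2 0 0 0 1" --pt "0 0 0 0 0 0 1" --pt "0 0 0 0 0 0 1"

```text
clock: 4.08
tool_pos: [0.4879, 0.146, 0.0733]
tool_rot: [0.988, 0.154, -0.0, -0.0]
wrist_force: [-1.9, -0.0, 1.9]
gripper_width: 0.001
grip_force: 1.0
```

>>> jog_arm --pt "0 0 0.2 0 0 0 1" --pt "0 0 0.2 0 0 0 1" --pt "0 0 0.2 0 0 0 1" --pt "0 0 0 0 0 0 1" --pt "0 0 0 0 0 0 1"

```text
clock: 4.5
tool_pos: [0.4882, 0.146, 0.0674]
tool_rot: [0.988, 0.154, 0.0, -0.0]
wrist_force: [0.1, 0.4, 3.3]
gripper_width: -0.0
grip_force: 1.6
```

>>> jog_arm --pt "0 0 0.2 0 0 0 1" --pt "0 0 0.15 0 0 0 1" --pt "0 0 0.1 0 0 0 1" --pt "0 0 0 0 0 0 1" --pt "0 0 0 0 0 0 1"

```text
clock: 4.92
tool_pos: [0.4883, 0.1459, 0.0629]
tool_rot: [0.988, 0.154, 0.0, 0.0]
wrist_force: [-1.0, 0.3, 4.9]
gripper_width: -0.0
grip_force: 2.3
```

>>> jog_arm --pt "0 0 0.05 0 0 0 1" --pt "0.02 -0.182 0 0 0 -1.5 1" --pt "0.02 -0.182 0 0 0 -1.5 1" --pt "0.02 -0.182 0 0 0 -1.5 1" --pt "0.02 -0.182 0 0 0 -1.5 1" --pt "0.02 -0.182 0 0 0 -1.5 1" --pt "0.02 -0.182 0 0 0 -1.5 1" --pt "0.02 -0.182 0 0 0 -1.5 1" --pt "0.02 -0.182 0 0 0 -1.5 1" --pt "0.02 -0.182 0 0 0 -1.5 1" --pt "0.02 -0.182 0 0 0 -1.5 1" --pt "0 0 0 0 0 0 1" --pt "0 0 0 0 0 0 1"

```text
clock: 6.0
tool_pos: [0.4827, 0.1633, 0.0629]
tool_rot: [0.959, 0.282, 0.0, 0.0]
wrist_force: [-2.6, -0.1, 8.0]
gripper_width: 0.003
grip_force: 3.6
```

```bash
python3 - <<'E'
from h import *
w=bot.camera("wrist");t=bot.camera("side");o=bot.observe();print(o["tool_pos"],o["wrist_force"])
cv2.imwrite("pics/w3.png",np.hstack([w[120:400,200:440],cv2.resize(t[190:260,250:350],None,fx=4,fy=4)]))
E
```

```text
[0.48268586 0.16323939 0.06284799] [-1.82751724  0.42113114  6.98208709]
```

View pics/w3.png

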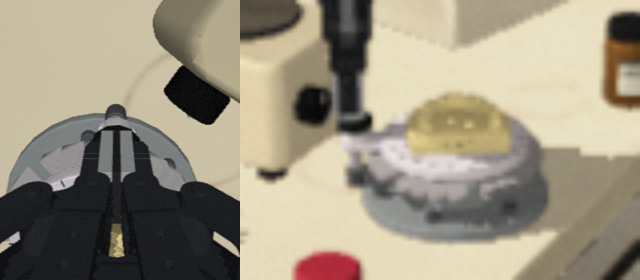

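>>> jog_arm --pt "0.02 -0.182 0 0 0 -1.5 1" --pt "0.02 -0.182 0 0 0 -1.5 1" --pt "0.02 -0.182 0 0 0 -1.5 1" --pt "0.02 -0.182 0 0 0 -1.5 1" --pt "0.02 -0.182 0 0 0 -1.5 1" --pt "0.02 -0.182 0 0 0 -1.5 1" --pt "0.02 -0.182 0 0 0 -1.5 1" --pt "0.02 -0.182 0 0 0 -1.5 1" --pt "0.02 -0.182 0 0 0 -1.5 1" --pt "0.02 -0.182 0 0 0 -1.5 1" --pt "0.02 -0.182 0 0 0 -1.5 1" --pt "0.02 -0.182 0 0 0 -1.5 1" --pt "0.02 -0.182 0 0 0 -1.5 1" --pt "0.02 -0.182 0 0 0 -1.5 1" --pt "0.02 -0.182 0 0 0 -1.5 1" --pt "0 0 0 0 0 0 1" --pt "0 0 0 0 0 0 1"

```text
clock: 7.52
tool_pos: [0.4668, 0.1852, 0.0629]
tool_rot: [0.886, 0.464, 0.001, 0.0]
wrist_force: [0.9, 0.2, 5.1]
gripper_width: 0.004
grip_force: 2.8
```

>>> jog_arm --pt "0.02 -0.182 0 0 0 -1.5 1" --pt "0.02 -0.182 0 0 0 -1.5 1" --pt "0.02 -0.182 0 0 0 -1.5 1" --pt "0.02 -0.182 0 0 0 -1.5 1" --pt "0.02 -0.182 0 0 0 -1.5 1" --pt "0.02 -0.182 0 0 0 -1.5 1" --pt "0.02 -0.182 0 0 0 -1.5 1" --pt "0.02 -0.182 0 0 0 -1.5 1" --pt "0.02 -0.182 0 0 0 -1.5 1" --pt "0.02 -0.182 0 0 0 -1.5 1" --pt "0.02 -0.182 0 0 0 -1.5 1" --pt "0.02 -0.182 0 0 0 -1.5 1" --pt "0.02 -0.182 0 0 0 -1.5 1" --pt "0.02 -0.182 0 0 0 -1.5 1" --pt "0 0 0 0 0 0 1" --pt "0 0 0 0 0 0 1"

```text
clock: 8.85
tool_pos: [0.445, 0.1991, 0.063]
tool_rot: [0.786, 0.618, 0.001, 0.0]
wrist_force: [1.4, 3.7, 5.6]
gripper_width: 0.001
grip_force: 2.9
```

```bash
python3 - <<'E'
from h import *
w=bot.camera("wrist");t=bot.camera("top");o=bot.observe();print(o["tool_pos"],o["tool_rot"],o["wrist_force"])
d=o["tool_pos"][:2]-np.array([.4883,.1459]);print(np.linalg.norm(d),np.degrees(np.arctan2(d[1],d[0])))
cv2.imwrite("pics/w4.png",np.hstack([cv2.resize(w[200:300,240:380],None,fx=3,fy=3),cv2.resize(t[170:245,230:305],(300,300))]))
E
```

```text
[0.44496155 0.19908131 0.06297545] [7.86479198e-01 6.17615100e-01 1.43470599e-03 2.44821346e-05] [0.84105403 3.42635275 6.19297519]
0.0686037451499075 129.17723884753505
```

View pics/w4.png

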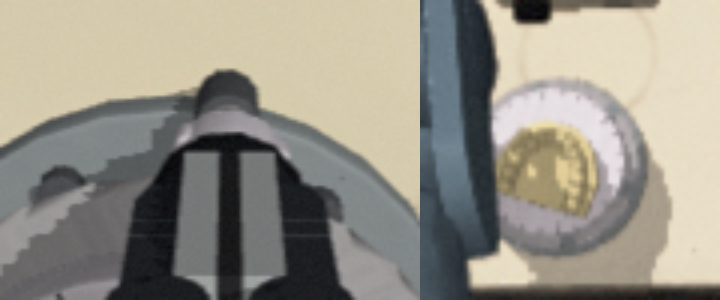

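>>> jog_arm --pt "0.013 -0.12 0 0 0 -1 1" --pt "0 0 0 0 0 0 1" --pt "0 0 -0.15 0 0 0 1" --pt "0 0 -0.15 0 0 0 1" --pt "0 0 -0.15 0 0 0 1" --pt "0 0 -0.15 0 0 0 1" --pt "0 0 -0.15 0 0 0 1" --pt "0 0 -0.15 0 0 0 1" --pt "0 0 0 0 0 0 1" --pt "0 0 0 0 0 0 1"

```text
clock: 9.78
tool_pos: [0.4422, 0.1984, 0.0708]
tool_rot: [0.781, 0.624, -0.001, -0.0]
wrist_force: [-1.5, 0.0, 1.6]
gripper_width: 0.001
grip_force: 1.0
```

>>> jog_arm --pt "0 0 -0.15 0 0 0 1" --pt "0 0 -0.15 0 0 0 1" --pt "0 0 0 0 0 0 1" --pt "0 0 0 0 0 0 1"

```text
clock: 10.12
tool_pos: [0.4431, 0.1987, 0.0744]
tool_rot: [0.781, 0.624, 0.0, 0.0]
wrist_force: [-1.8, 0.6, 2.9]
gripper_width: 0.003
grip_force: 1.0
```

>>> jog_arm --pt "0 0 -0.3 0 0 0 1" --pt "0 0 -0.5 0 0 0 1" --pt "0 0 -2 0 0 0 1" --pt "0 0 -2.5 0 0 0 1" --pt "0 0 -2.5 0 0 0 1" --pt "0 0 -2.5 0 0 0 1" --pt "0 0 -2.5 0 0 0 1" --pt "-2.5 0 0 0 0 0 1" --pt "-2.5 0 0 0 0 0 1" --pt "-2.5 0 0 0 0 0 1" --pt "0 0 0 0 0 0 1" --pt "0 0 0 0 0 0 1"

```text
clock: 11.12
tool_pos: [0.4265, 0.1249, 0.2027]
tool_rot: [0.782, 0.623, 0.001, 0.0]
wrist_force: [0.0, -0.1, 0.3]
gripper_width: 0.0
grip_force: 0.0
```

```bash
python3 - <<'E'
from h import *
m=bot.camera_model("wrist");w=bot.camera("wrist");t=bot.camera("side");print(bot.observe()["tool_pos"],bot.observe()["clock"])
np.save("mw.npy",m,allow_pickle=True);cv2.imwrite("w5full.png",w)
for r in(.076,.067):print(r,proj(m,(.418+.07*np.cos(np.radians(71.1)),.1305+.07*np.sin(np.radians(71.1)),r)))
print(proj(m,(.418,.1305,.01)))
cv2.imwrite("pics/w5.png",np.vstack([w[0:320,:], cv2.resize(t[190:260,230:370],(640,320))])[:600])
E
```

```text
[0.42664717 0.12588482 0.20254884] 11.2167
0.076 [311.30731305 100.05686709]
0.067 [311.4553004   99.88185696]
[305.0554232  171.64894363]
```

View pics/w5.png

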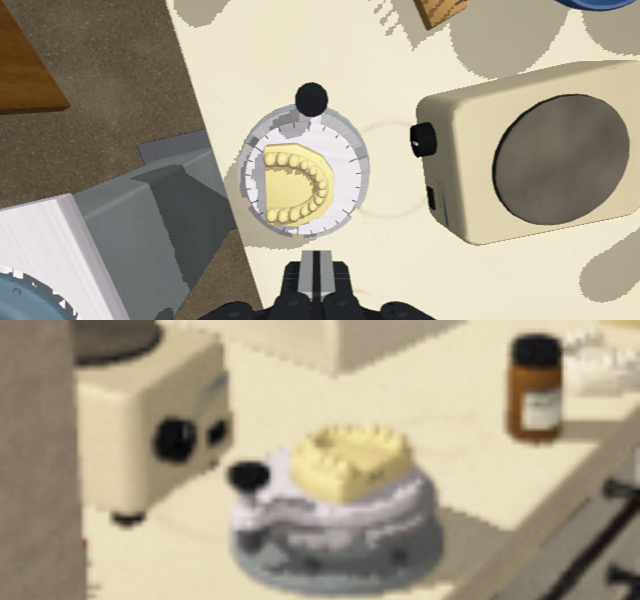

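The cap is at (312,99), against a predicted (311,100) for the next notch. It stands up as it did at the start. The finger still felt spring force at 74 mm height, so the plunger is in the notch.

```bash
python3 -c "
from plant import bot
print(bot.finish_job())"
```

```text
the job is handed in; nothing more can be done
None
```

The table is turned one notch counter-clockwise with the plunger sprung up in that notch. The cast is still seated and the arm is clear; I handed the job in at about 11 s on the robot clock and got no verdict back.

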